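# Raise the hood sash to the working mark and bolt it

## Task

Open the small sample hood for work: with your fingertips under the lip of its sliding window, push the window up steadily until the lip's underside is level with the pointer of the stop clamped on the right-hand post, and leave it there. Then push the stop's black knob fully home so that its bolt runs in under the end of the lip and the window cannot drop. Push only, gently: grip nothing, do not throw the window up or run it well past the pointer, and leave the things standing on the table where they are.

Things in the scene. Friction and masses are not known exactly. Their poses are not given: they have to be found in the camera images.
- hood: White bench-top sample hood, fixed, 400 mm wide over two front posts, 300 deep, 580 high. Origin on the table under the middle of the window's plane; x runs into the hood, y to its left, z up. Posts: front faces x = -18 mm, inner edges y = +-164. Fixed fascia above z = 295 mm (front x = -22, a gauge to -29, a drip edge). Below the window a 30 mm high sill reaches x = -31 mm.
- sash (a joint): Height of the sliding window above closed, m: 0 = closed (lip underside 60 mm above the table), 0.205 = end of travel; starts partly open. Moves straight up and down, counterweighted by weights hidden in the posts: it stays where it is left and takes 2 to 6 N to move either way. Nothing stops it at the mark.
- lip_middle (a point): Middle of the window lip's front edge, at underside height. Aluminium ledge 308 mm long along the hood's y, 8 mm thick, rounded 11 mm bead in front, from hood x = -6 to -47 mm (29 mm proud of the posts). Free space below: fingers tilted forward (pointing ahead and down, about 45 degrees) enter from the front and carry it on their upper side. Axes as the hood's.
- lip_right_end (a point): The same edge and underside height at the lip's right-hand end (hood y = -154 mm). Axes as the hood's.
- mark (a point): Tip of the stop's dark pointer, 4 mm right of the lip's end, 31 mm in front of the window's plane; its height is the working height for the lip's underside, 180 to 235 mm above the table, different each time. Axes as the hood's.
- bolt_knob (a point): Centre of the outer (right) face of the stop's black knob, 24 mm diameter, 14 long, on a 10 mm steel bolt through the block along the hood's y; 18 mm below the pointer, 36 mm in front of the window's plane. Starts out, pushed to the hood's +y (left, inwards). The bolt is solid: it passes under the lip only if the lip's underside is less than 13 mm below the pointer.
- bolt (a joint): Travel of the bolt, m: 0 = fully out, 0.028 = fully home (knob against the block, bolt 17 mm under the lip). Stays where it is left; about 2 N to slide.
- specimen_cup: Loose specimen cup with white lid, 66 mm across, 75 mm high, standing in front of the hood's left half; leave it alone. Origin at the centre of its underside.
- spray_bottle: Loose small white spray bottle, 43 mm across, 129 mm high, standing to the right of the hood's front; leave it alone. Origin at the centre of its underside.
- test_kit: Loose flat green-and-white test-kit carton, 62 x 112 x 21 mm, lying in front of the hood; leave it alone. Origin at the centre of its underside.
- stop: Sash stop clamped on the front of the right-hand post, fixed: an aluminium block on a dark plate, 34 mm wide, 32 mm out from the post, from 5 to 31 mm below the pointer. Origin on the post's front face, mid width, at pointer height; axes as the hood's.

How it is judged:
By the outcome, as a careful person would: the job done as asked, in the order asked, and still so for the second after the job is handed in, with the robot touching nothing.
It also fails if it takes over 51 s, if anything falls off the work surface, if the arm or the gripper's body presses on something with over 40 N, if the wrist force passes 120 N, or if a joint passes its speed limit or range.

## Robot

A 6-joint arm with a two-finger parallel gripper is mounted at the origin on the work surface; the furniture and walls round the work are solid. World frame = base frame: x ahead of the robot, y to its left, z up, the work surface at z = 0. Lengths are in m, angles in rad, forces in N, time in s.
With the tool pointing down it reaches from about 0.275 to 0.75 m from the base axis. Payload 10.2 kg.
Tool frame: the origin (TCP) lies midway between the tips of the shut fingers; the grasp point (between the pads) lies 19 mm behind it (env.hold_point_z is the distance from the TCP to the grasp point, in m); x points along the fingers, z is the direction in which the jaws open and shut, and the axes are right-handed (so a half turn about x gives the same grasp; the last joint's range is limited). The gripper opens to 85 mm and grips with 20 to 120 N. Pads are 22 mm wide; open, the fingers measure 114 mm over their backs; the gripper's body (76 mm by 85 mm) begins 54 mm behind the grasp point. The pads swing forward as they close: fully open they stand 13 mm farther back than shut.
Start: joints at [-1.476, 0.313, 1.498, -0, 1.331, -0.223], TCP at [0.164, -0.499, 0.231] pointing down, gripper open.
Joint ranges: [-2.94, 2.94], [-0.97, 2.17], [0.19, 2.56], [-1.23, 4.37], [0.02, 3.11], [-2.88, 2.88]. Speed limits (rad/s): [2.39, 2.39, 3.01, 3.14, 3.14, 3.14].

## Interface

Orientations are given as a unit quaternion [x, y, z, w].
In Python, from bench import env, kinematics, monitor, eyes, job gives the robot as it stands. The module is installed in compiled form; this text tells all that it offers. Calls block until the motion is done:
- env.reach(position, orientation): joint-space move of the TCP to a pose.
- env.movel(position, velocity=0.15, frame=None, guard=None): straight line of the TCP; frame=None keeps the orientation; velocity is the mean speed in m/s. With guard (N) it stops when the force on the tool has changed by that much, and returns True; else False.
- env.set_joints(angles): joint-space move.
- env.release() and env.close_gripper(effort=None): open the fingers fully, or close them until they stop; effort is the grip in N (None keeps the last).
- env.hold(seconds).
- kinematics.ik(position, orientation): joint angles nearest the present ones, or None.
- monitor.sense(): the state.
- eyes.grab_frame(name): name is "scene" or "top" or "wrist"; returns a dict with "frame" (384x512x3 uint8, red, green, blue), "mtx" (3x3 intrinsics, pixels), "k1" (the pictures are not rectified: a ray, as slopes to the right and down, at radius r is drawn at 1 + k1 r^2 times it, then the intrinsics apply), "view" (4x4, takes a point from world to camera coordinates). Camera axes: x right, y down, z forward; pixel columns grow to the right and rows downward; lengths in m; the calibration is good to about 2 mm. A picture is of the moment at which its call begins. There is no depth.
A pose or a line that the arm cannot do raises env.MotionError and nothing moves.
- job.hand_in(): hands the job in, once; it reports no verdict.
The state is a dict: "clock": time; "joints": joint angles; "qvel": joint speeds; "joint_efforts": joint torques, N m; "position": TCP position; "ee_rot": TCP orientation; "contact_force": force on the tool from outside, world axes, zero at the start; "ft_torque": the same for the moment, N m; "finger_gap": opening from 0.0 (shut) to 1.0 (fully open).
Only numpy, scipy, OpenCV 4.12 (cv2) and the standard library are available. Lean on these libraries where they do the work, as an engineer would, in place of code of your own. Each camera call takes 0.05 s, during which the arm holds its last target. There are 200 camera calls.

## Working session

There is one attempt and no reset: what is moved stays moved. The work goes in short steps, each a Python script; the robot and the scene stay as the last script left them, time stands still between calls to the robot, and variables do not carry over. Pictures are saved under pics/ and viewed, about 8 in all and at most 12, crops included, and the job is handed in when it is done.

```bash
mkdir -p pics; cat > h.py <<'E'
from bench import env, kinematics, monitor, eyes, job
import numpy as np, cv2
def snap(n,fn):
    g=eyes.grab_frame(n); cv2.imwrite(f'pics/{fn}.png',cv2.cvtColor(g['frame'],cv2.COLOR_RGB2BGR)); np.savez(f'pics/{fn}.npz',**{k:np.array(v) for k,v in g.items()}); return g
def load(fn): return np.load(f'pics/{fn}.npz')
def ray(g,u,v):
    M=g['mtx']; k=float(g['k1']); d=np.array([(u-M[0,2])/M[0,0],(v-M[1,2])/M[1,1]]); s=d.copy()
    for _ in range(30): s=d/(1+k*(s@s))
    T=g['view']; R=T[:3,:3]; o=-R.T@T[:3,3]; r=R.T@np.array([s[0],s[1],1]); return o,r/np.linalg.norm(r)
def proj(g,P):
    T=g['view']; p=T[:3,:3]@np.array(P)+T[:3,3]; s=p[:2]/p[2]; s=s*(1+float(g['k1'])*(s@s)); M=g['mtx']; return np.array([M[0,0]*s[0]+M[0,2],M[1,1]*s[1]+M[1,2]])
def onz(g,u,v,z):
    o,r=ray(g,u,v); return o+r*(z-o[2])/r[2]
def tri(*L):
    A=np.zeros((3,3));b=np.zeros(3)
    for g,u,v in L:
        o,r=ray(g,u,v);Q=np.eye(3)-np.outer(r,r);A+=Q;b+=Q@o
    X=np.linalg.solve(A,b); return X,[proj(g,X)-[u,v] for g,u,v in L]
E
python3 - <<'E'
from h import *
for n in('scene','top','wrist'):
    g=snap(n,n+'0'); o,r=ray(g,256,192); print(n,o,r)
a=[cv2.imread(f'pics/{n}0.png') for n in('scene','top')]
for n,i in zip(('scene','top'),a): cv2.imwrite(f'pics/{n}0b.png',cv2.resize(i,(800,600),interpolation=cv2.INTER_CUBIC))
print(monitor.sense())
E
```

```text
scene [0.07316159 0.87295664 0.663439  ] [ 0.44247391 -0.77819493 -0.44567868]
top [ 0.46414314 -0.01227225  1.2713907 ] [ 0.1197075   0.01190919 -0.99273777]
wrist [ 0.24174643 -0.47347726  0.37345878] [-0.31339521 -0.11167733 -0.9430332 ]
{'clock': 0.15, 'joints': array([-1.47638922e+00,  3.13282441e-01,  1.49823845e+00,  1.71524460e-05,
        1.33096407e+00, -2.23401948e-01]), 'qvel': array([ 0.00045258, -0.0004748 , -0.00189481,  0.00043838, -0.00081753,
        0.00017845]), 'joint_efforts': array([ 7.34208497e-04, -4.12367356e+01, -2.59797210e+01, -2.28477365e-04,
        3.22985223e-03,  1.95370205e-05]), 'position': array([ 0.16402972, -0.49853154,  0.23089559]), 'ee_rot': array([ 0.4148243 ,  0.57302183, -0.41434254,  0.57261421]), 'contact_force': array([-0.09764893, -0.00295258,  0.37260261]), 'ft_torque': array([-0.01483513,  0.01208114, -0.0756627 ]), 'finger_gap': 1.0025601485745266}
```

View pics/scene0b.png

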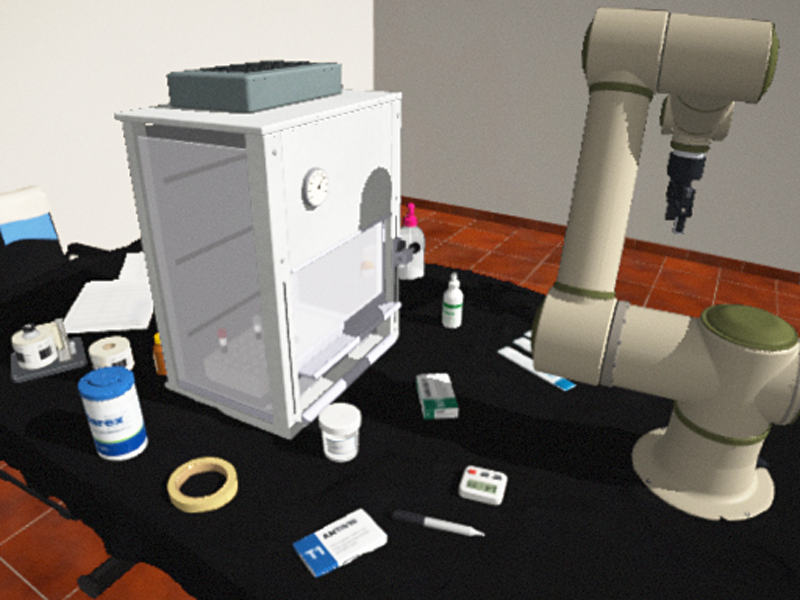

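View pics/top0b.png

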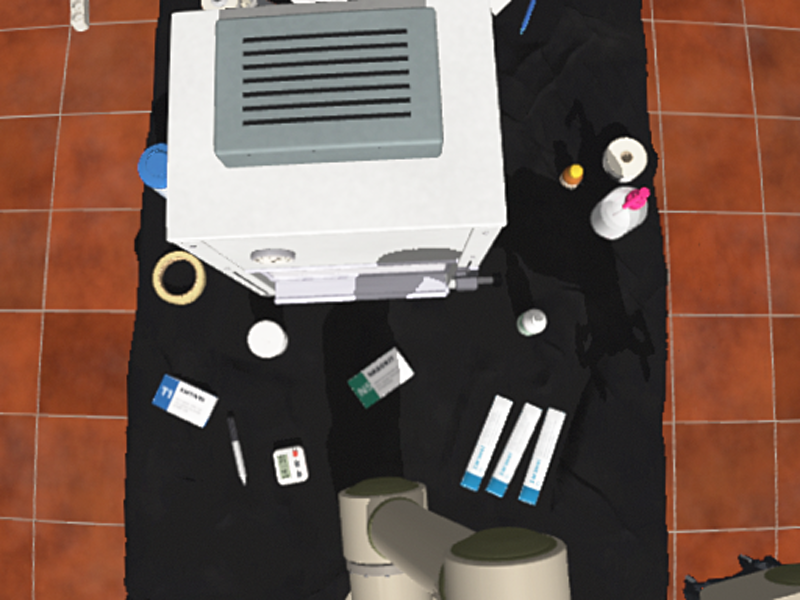

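The scene view shows the lip running from about (301,372) to (398,307), with the stop near (408,250). The top view shows the lip from (277,303) to (447,297) and the knob near (493,281), at 800-pixel scale. I'll zoom in on both.

```bash
python3 - <<'E'
import cv2,numpy as np
s=cv2.imread('pics/scene0.png')[140:280,170:290]; t=cv2.imread('pics/top0.png')[150:220,160:330]
a=cv2.resize(s,None,fx=4,fy=4,interpolation=cv2.INTER_CUBIC)[:560]; b=cv2.resize(t,None,fx=4.6,fy=4.6,interpolation=cv2.INTER_CUBIC)
cv2.imwrite('pics/zs.png',cv2.resize(s,None,fx=4.2,fy=4.2,interpolation=cv2.INTER_CUBIC)); cv2.imwrite('pics/zt.png',b)
E
```

```text
(no output)
```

View pics/zs.png

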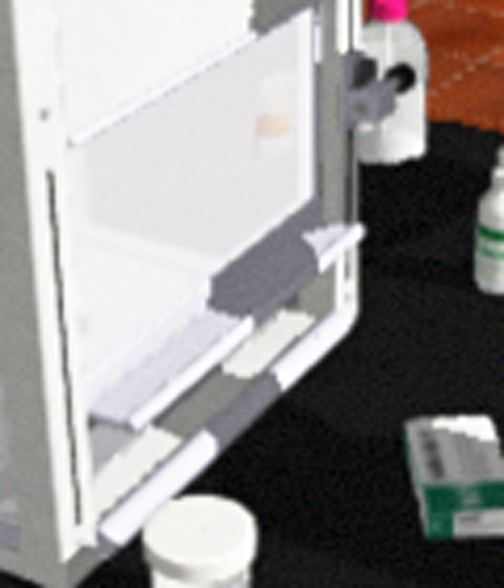

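View pics/zt.png

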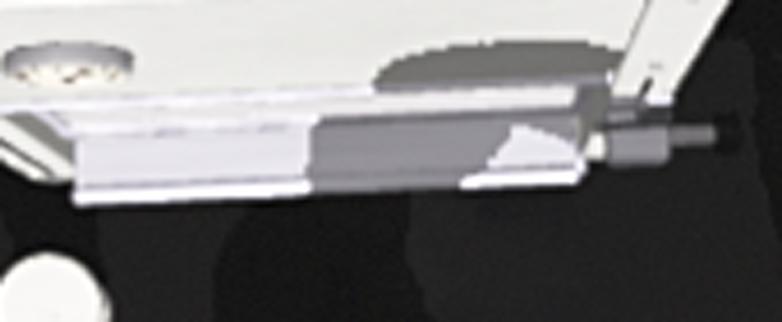

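```bash
python3 - <<'E'
from h import *
s,t=load('scene0'),load('top0')
S=lambda x,y:(s,170+x/4.2-.4,140+y/4.2-.4); T=lambda x,y:(t,160+x/4.6-.4,150+y/4.6-.4)
L,e=tri(S(137,424),T(75,203));print(L,e)
R,e=tri(S(364,232),T(583,183));print(R,e,np.linalg.norm(L-R))
K,e=tri(S(402,78),T(728,134));print(K,e)
y=(L-R);print('yaw of hood y',np.degrees(np.arctan2(-y[0],y[1])))
print('kit',onz(t,380*.64,378*.64,.02),'cup',onz(t,267*.64,339*.64,.075),'spray',onz(t,530*.64,322*.64,.12))
E
```

```text
[0.59766036 0.22677825 0.11217706] [array([-0.04362209, -0.00771108]), array([0.02100285, 0.03475296])]
[ 0.61379904 -0.08281121  0.10640974] [array([0.43940051, 0.05020004]), array([-0.2278773 , -0.45300612])] 0.31006346527910245
[ 0.62771298 -0.15913006  0.20479588] [array([-0.16041333, -0.01740092]), array([0.0908133 , 0.18373996])]
yaw of hood y 2.984087459498565
kit [0.4649288  0.03982241 0.02      ] cup [0.53444796 0.24730299 0.075     ] spray [ 0.5650885  -0.22911448  0.12      ]
```

```bash
cat >> h.py <<'E'
from scipy.spatial.transform import Rotation as Ro
O=np.array([0.6526,0.0744,0]); yaw=np.radians(2.98)
H=np.array([[np.cos(yaw),-np.sin(yaw),0],[np.sin(yaw),np.cos(yaw),0],[0,0,1]])
def W(x,y,z): return O+H@np.array([x,y,z])
def quat(tilt,sgn=1,dy=0):   # tool x ahead, tilted down; dy = extra yaw to left
    R=H@Ro.from_euler('z',dy,degrees=True).as_matrix(); a=np.radians(tilt)
    x=R@[np.cos(a),0,-np.sin(a)]; z=sgn*R@[0,1,0]; y=np.cross(z,x)
    return Ro.from_matrix(np.c_[x,y,z]).as_quat()
E
python3 - <<'E'
from h import *
w=load('wrist0'); st=monitor.sense(); R=Ro.from_quat(st['ee_rot']).as_matrix()
o,r=ray(w,256,192); print('cam in tool',R.T@(o-st['position']),R.T@r)
for sg in(1,-1):
  for tilt in(25,35,45):
    for nm,p,dy in(('pre',W(-.10,0,.07),0),('under',W(-.03,0,.075),0),('up',W(-.03,0,.20),0),('knobpre',W(-.03,-.27,.19),0),('knobpre30',W(-.03,-.27,.19),30),('look',W(-.16,-.19,.31),0)):
      q=kinematics.ik(p,quat(tilt,sg,dy)); print(sg,tilt,nm,None if q is None else q.round(2))
E
```

```text
cam in tool [-0.14254608  0.08168445  0.00036193] [ 0.9429546  -0.33280043  0.00897155]
1 25 pre [-0.19  0.57  2.3   2.86  0.87  1.65]
1 25 under [-0.14  0.61  2.11  2.87  0.72  1.69]
1 25 up [-0.14  0.3   2.07  2.67  0.4   1.93]
1 25 knobpre [-0.73  0.43  1.91  1.78  0.71  2.46]
1 25 knobpre30 [-0.84  0.58  1.63  1.29  1.2   2.58]
1 25 look [-0.86 -0.12  2.18  1.41  0.81  2.88]
1 35 pre [-0.17  0.47  2.24  2.78  0.54  1.75]
1 35 under [-0.13  0.53  2.05  2.76  0.42  1.81]
1 35 up [-0.13  0.27  1.98  1.91  0.16  2.69]
1 35 knobpre [-0.7   0.39  1.83  1.4   0.6   2.86]
1 35 knobpre30 [-0.8   0.54  1.58  1.1   1.12  2.76]
1 35 look None
1 45 pre [-0.15  0.41  2.15  2.49  0.24  2.06]
1 45 under [-0.12  0.5   1.96  2.2   0.15  2.38]
1 45 up [-0.12  0.27  1.86  0.49  0.26 -2.17]
1 45 knobpre None
1 45 knobpre30 None
1 45 look [-0.73 -0.1   1.95  0.75  0.83 -2.74]
-1 25 pre [-0.19  0.57  2.3   2.86  0.87 -1.49]
-1 25 under [-0.14  0.61  2.11  2.87  0.72 -1.45]
-1 25 up [-0.14  0.3   2.07  2.67  0.4  -1.21]
-1 25 knobpre [-0.73  0.43  1.91  1.78  0.71 -0.68]
-1 25 knobpre30 [-0.84  0.58  1.63  1.29  1.2  -0.56]
-1 25 look [-0.86 -0.12  2.18  1.41  0.81 -0.27]
-1 35 pre [-0.17  0.47  2.24  2.78  0.54 -1.39]
-1 35 under [-0.13  0.53  2.05  2.76  0.42 -1.33]
-1 35 up [-0.13  0.27  1.98  1.91  0.16 -0.45]
-1 35 knobpre [-0.7   0.39  1.83  1.4   0.6  -0.28]
-1 35 knobpre30 [-0.8   0.54  1.58  1.1   1.12 -0.38]
-1 35 look [-0.8  -0.13  2.07  1.07  0.78  0.08]
-1 45 pre [-0.15  0.41  2.15  2.49  0.24 -1.08]
-1 45 under [-0.12  0.5   1.96  2.2   0.15 -0.76]
-1 45 up [-0.12  0.27  1.86  0.49  0.26  0.97]
-1 45 knobpre [-0.66  0.39  1.72  0.95  0.6   0.17]
-1 45 knobpre30 [-0.75  0.52  1.51  0.89  1.08 -0.19]
-1 45 look [-0.73 -0.1   1.95  0.75  0.83  0.4 ]
```

```bash
python3 - <<'E'
from h import *
q=quat(25,-1)
env.close_gripper(20)
env.reach(W(-.2,-.02,.25),q)
g=snap('wrist','w1')
env.movel(W(-.11,-.01,.062),.15)
env.hold(.2); f0=monitor.sense()['contact_force']
print('in',env.movel(W(-.025,-.01,.062),.08,guard=4))
print('up',env.movel(W(-.025,-.01,.12),.02,guard=2.0))
st=monitor.sense(); print(st['position'],st['contact_force']-f0,st['clock'])
s=snap('scene','s1')
im=cv2.imread('pics/s1.png')[130:280,160:320]
a=cv2.resize(im,(400,375),interpolation=cv2.INTER_CUBIC); b=cv2.resize(cv2.imread('pics/w1.png'),(400,300))
c=np.zeros((375,800,3),np.uint8);c[:,:400]=a;c[:300,400:]=b;cv2.imwrite('pics/c1.png',c)
E
```

```text
in False
up True
[0.62801672 0.06315773 0.08455889] [2.03210147 0.28244598 0.19881454] 7.7667
```

View pics/c1.png

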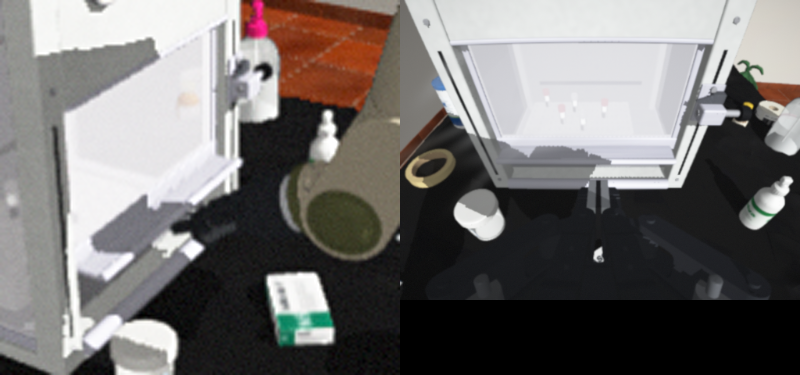

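The left half shows the finger just under the lip's middle (about 195,210). The right half shows the hood square on, with the stop near (712,105). Next I'll lift a little and watch the force.

```bash
python3 - <<'E'
from h import *
for z in(.088,.093,.110):
    r=env.movel(W(-.025,-.01,z),.02,guard=12); st=monitor.sense(); print(r,st['position'],st['contact_force'],st['clock'])
s=snap('scene','s2')
a,b=[cv2.resize(cv2.imread(f'pics/{n}.png')[150:260,190:300],(400,400),interpolation=cv2.INTER_CUBIC) for n in('s1','s2')]
cv2.imwrite('pics/c2.png',np.hstack([a,b]))
E
```

```text
False [0.62787393 0.06316586 0.08769437] [-1.5430236   0.45409978 -1.52189787] 8.1667
False [0.62804356 0.06315067 0.09313173] [-2.19147112 -0.22501924 -1.49016877] 8.5667
False [0.62827349 0.06311731 0.11019262] [-3.7744897  -0.15820263 -2.0996559 ] 9.5667
```

View pics/c2.png

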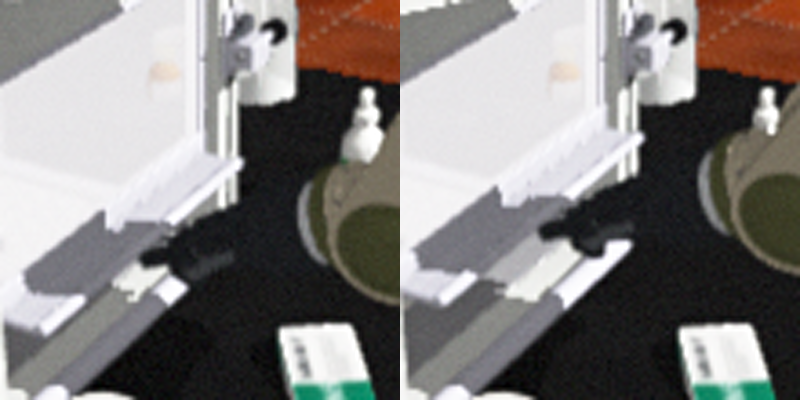

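```bash
python3 - <<'E'
from h import *
print(env.movel(W(-.025,-.01,.190),.035,guard=12)); st=monitor.sense(); print(st['position'],st['contact_force'],st['clock'])
env.movel(W(-.025,-.01,.178),.04); env.movel(W(-.11,-.03,.178),.12)
for t,p in((0,W(-.15,-.19,.19)),(10,W(-.15,-.19,.19)),(10,W(-.17,-.14,.19)),(20,W(-.15,-.19,.19))):
    print(t,kinematics.ik(p,quat(t,-1)))
for t,p in((0,W(-.15,-.19,.19)),(10,W(-.15,-.19,.19)),(10,W(-.17,-.14,.19)),(20,W(-.15,-.19,.19))):
    try: env.movel(p,.15,frame=quat(t,-1)) ; print('at',t,p); break
    except env.MotionError as e: print(e)
env.hold(.3);g=snap('wrist','w3'); s=snap('scene','s3'); t=snap('top','t3'); print(monitor.sense()['clock'])
cv2.imwrite('pics/c3.png',cv2.resize(cv2.imread('pics/w3.png'),(800,600),interpolation=cv2.INTER_CUBIC))
for n,P in(('mark',W(-.031,-.158,.2228)),('lipR',W(-.047,-.154,.21))): print(n,proj(g,P)*800/512)
E
```

```text
False
[0.62819898 0.06314746 0.19002247] [-2.37727046  0.10841163 -2.78891123] 12.05
0 [-0.8970534   0.50431927  2.40051276  2.1791951   1.43375269 -1.37712046]
10 [-0.88539173  0.34457427  2.38675359  2.100958    1.16829    -1.21385695]
10 [-0.8248877   0.2945616   2.49894769  2.18405682  1.18309151 -1.28362161]
20 [-0.85222239  0.21656096  2.33839867  1.95026728  0.91919986 -0.99180588]
at 0 [ 0.51268044 -0.12314118  0.19      ]
15.075
mark [342.58982731 232.49093392]
lipR [333.24211743 259.71615507]
```

View pics/c3.png

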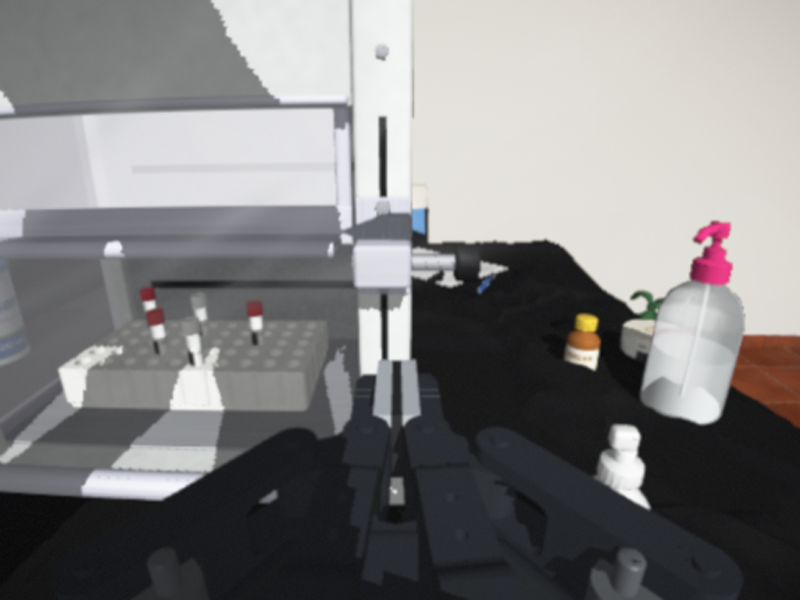

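The lip bead runs along rows 240–257 and ends at x≈340. The stop block is at (383,264), with the pointer just left of its top and the knob at (468,262). I'll crop in.

```bash
python3 - <<'E'
import cv2
im=cv2.imread('pics/w3.png')[125:195,185:325]
cv2.imwrite('pics/c3z.png',cv2.resize(im,(800,400),interpolation=cv2.INTER_CUBIC))
E
```

```text
(no output)
```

View pics/c3z.png

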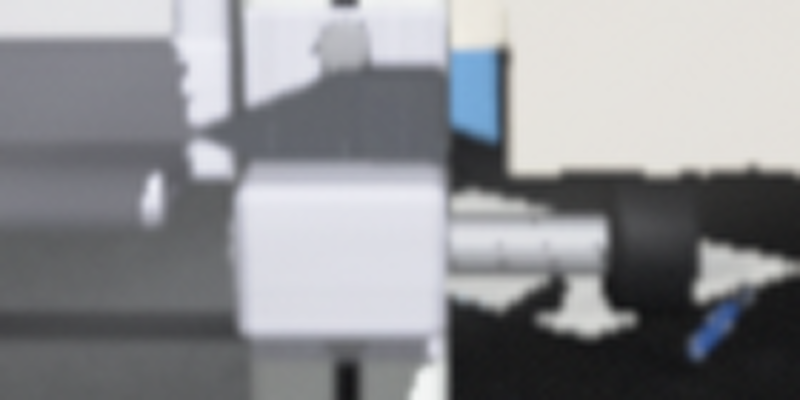

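```bash
cat >> h.py <<'E'
def onx(g,u,v,x):  # intersect with hood plane x -> hood coordinates
    o,r=ray(g,u,v); o=H.T@(o-O); r=H.T@r; return o+r*(x-o[0])/r[0]
E
python3 - <<'E'
from h import *
g=load('w3'); c=lambda x,y:(185+x/5.714-.4,125+y/5.714-.4)
print('mark',onx(g,*c(195,133),-.031)); print('lip bottom',onx(g,*c(160,226),-.042),'top edges',onx(g,*c(60,145),-.041))
print('knob out',onx(g,*c(697,252),-.036),'bolt axis',onx(g,*c(530,243),-.036),'block top/bot',onx(g,*c(340,185),-.05),onx(g,*c(340,338),-.05),'lip end',onx(g,*c(178,200),-.045))
o,r=ray(g,256,192);print(H.T@(o-O),H.T@r)
im=g['frame'].astype(int).sum(2)//3
print(im[140:175,200:212:3].T)
E
```

```text
mark [-0.031      -0.15753216  0.22367087]
lip bottom [-0.042      -0.15273124  0.21068332] top edges [-0.041      -0.13724905  0.22364473]
knob out [-0.036      -0.24023104  0.2049167 ] bolt axis [-0.036      -0.21258896  0.20638291] block top/bot [-0.05       -0.18190942  0.21911345] [-0.05      -0.1816779  0.1944286] lip end [-0.045      -0.15620348  0.21562064]
[-0.29259752 -0.19008838  0.27207515] [ 0.94303633 -0.0092919  -0.33255999]
[[133 132 132 132 131 130 129 127 127 119 109 105 104 106 111 115 120 123
  126 126 125 124 120 113 106  99  96  96  97  96  98 100 100 101 101]
 [133 132 132 131 130 129 128 127 125 118 109 104 104 105 110 116 120 122
  124 125 125 124 119 114 106 100  96  96  98  98 100 100 101 102 101]
 [132 131 131 130 130 129 128 127 125 118 109 104 104 104 110 116 119 122
  124 125 125 125 120 114 107 100  98  99 101 102 102 103 103 103 104]
 [131 130 130 129 129 129 128 126 126 118 108 104 103 105 110 115 121 125
  132 146 155 151 141 128 113 102 100 101 102 101 102 103 104 106 108]]
```

```bash
cat > push.py <<'E'
from h import *
import sys
ztip=float(sys.argv[1]); fn=sys.argv[2]
env.movel(W(-.11,-.03,ztip-.024),.15,frame=quat(25,-1))
env.movel(W(-.025,-.01,ztip-.024),.12,guard=8)
env.movel(W(-.025,-.01,ztip-.014),.05,guard=12)
print('push',env.movel(W(-.025,-.01,ztip),.02,guard=12)); st=monitor.sense(); print(st['position'],st['contact_force'],st['clock'])
env.movel(W(-.025,-.01,ztip-.012),.04); env.movel(W(-.11,-.03,ztip-.012),.12)
env.movel(W(-.15,-.15,.145),.15,frame=quat(0,-1))
env.hold(.3); g=snap('wrist',fn); print('clock',monitor.sense()['clock'])
m=proj(g,W(-.031,-.158,.2238)); print('mark px',m); u,v=int(m[0]),int(m[1])
im=cv2.imread(f'pics/{fn}.png')[v-25:v+35,u-50:u+70]; print('crop origin',u-50,v-25)
cv2.imwrite(f'pics/{fn}z.png',cv2.resize(im,None,fx=6.5,fy=6.5,interpolation=cv2.INTER_CUBIC))
E
python3 push.py .2020 w4
```

```text
push False
[0.62806667 0.06312669 0.20198768] [-3.44375474 -0.71142516 -2.48881814] 18.4
clock 21.1167
mark px [262.47933776  98.13989174]
crop origin 212 73
```

View pics/w4z.png

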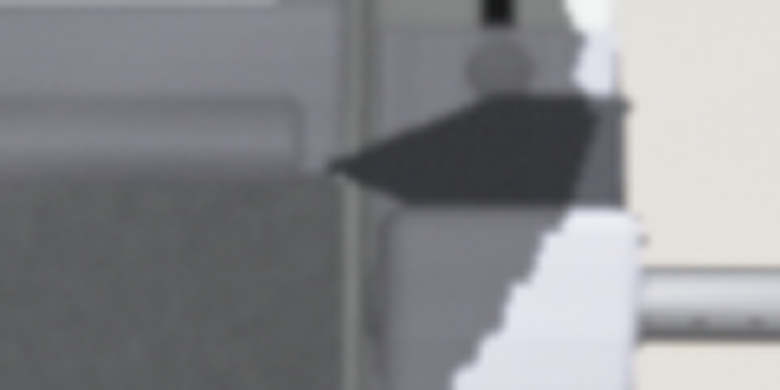

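The pointer tip is at crop pixel (332,167), and the lip's lower edge is at row ≈178, so the lip is slightly low.

```bash
python3 - <<'E'
from h import *
g=load('w4'); c=lambda x,y:(212+(x+.5)/6.5-.5,73+(y+.5)/6.5-.5)
print('mark',onx(g,*c(332,167),-.031)); 
for y in(175,178,181): print('lip',y,onx(g,*c(250,y),-.042))
print('end',onx(g,*c(301,140),-.046)); print('bead top',onx(g,*c(200,97),-.04)); im=g['frame'].astype(int).sum(2)//3
print(im[85:105,225:255:6].T)
E
```

```text
mark [-0.031      -0.1581567   0.22368919]
lip 175 [-0.042      -0.14704184  0.22280544]
lip 178 [-0.042      -0.14704109  0.22242421]
lip 181 [-0.042      -0.14704034  0.22204267]
end [-0.046      -0.15366398  0.22724113]
bead top [-0.04       -0.14048296  0.23265214]
[[135 133 128 122 121 122 127 129 132 133 128 124 117 111 105 101  96  95
   94  95]
 [135 133 127 121 120 121 124 127 130 132 128 123 116 109 104  99  94  92
   91  91]
 [133 131 125 118 117 120 123 126 130 131 128 123 116 108 103 100  93  94
   96  96]
 [133 130 124 116 116 119 124 125 129 132 128 123 116 108 104  99  95  94
   94  93]
 [132 130 123 117 115 118 122 126 130 132 129 122 115 110 104  99  92  90
   90  91]]
```

```bash
python3 push.py .2033 w5; python3 - <<'E'
from h import *
g=load('w5'); im=g['frame'].astype(int).sum(2)//3
print(proj(g,W(-.042,-.147,.2237)),proj(g,W(-.031,-.158,.2237))); print(im[88:105,225:255:6].T)
for t,dy in((25,0),(25,30),(35,30),(35,0)):
  for y in(-.29,-.2): print(t,dy,y,kinematics.ik(W(-.03,y,.20),quat(t,-1,dy)))
E
```

```text
push False
[0.62801603 0.06310274 0.20300308] [-0.63779192 -0.63358251 -1.42379079] 24.2167
clock 26.9417
mark px [262.46570026  98.13395799]
crop origin 212 73
[249.97341539  98.40945736] [262.46454754  98.25023868]
[[120 122 126 129 131 132 129 123 115 109 104  99  97  95  94  94  95]
 [120 122 125 128 131 131 128 121 114 108 103  98  95  93  92  90  91]
 [118 121 124 127 130 130 127 121 113 107 103  98  95  94  94  94  95]
 [116 120 123 127 130 131 127 120 113 107 102  97  95  95  95  95  94]
 [117 120 123 126 130 131 128 120 113 107 103  98  95  91  90  90  90]]
25 0 -0.29 [-0.76440214  0.424573    1.87324963  1.7162907   0.73081041 -0.61688719]
25 0 -0.2 [-0.6097263   0.35259608  1.99049549  1.90950739  0.6316329  -0.72957717]
25 30 -0.29 [-0.86675595  0.58893648  1.58753073  1.26743556  1.228095   -0.52427135]
25 30 -0.2 [-0.75425808  0.49387401  1.75547472  1.35463665  1.12230168 -0.5754076 ]
35 30 -0.29 [-0.82691184  0.54942399  1.53468085  1.0793209   1.15799827 -0.35520684]
35 30 -0.2 [-0.711141    0.45268775  1.69520659  1.14626119  1.0410401  -0.37020843]
35 0 -0.29 [-0.72985293  0.39371293  1.78874894  1.33971905  0.63470159 -0.23344846]
35 0 -0.2 [-0.57782818  0.31917625  1.90158622  1.4551958   0.50720325 -0.26391014]
```

View pics/w5z.png

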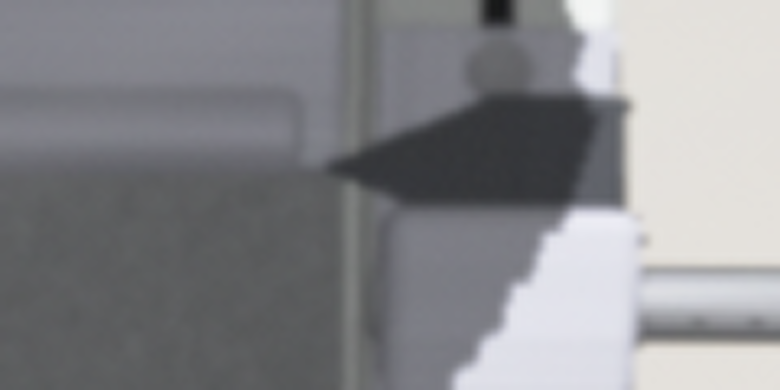

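The lip underside (row ≈169) is now level with the pointer tip (row ≈168), within about half a millimetre. Next is the knob.

```bash
python3 - <<'E'
from h import *
q=quat(25,-1,20)
env.movel(W(-.18,-.2,.23),.15); env.movel(W(-.13,-.29,.25),.15,frame=q)
env.movel(W(-.03,-.285,.2025),.12); env.hold(.2)
hy=H[:,1]; f0=monitor.sense()['contact_force']@hy
r=env.movel(W(-.03,-.20,.2025),.025,guard=9); st=monitor.sense()
print(r,'tip hood',H.T@(st['position']-O),st['contact_force']@hy-f0,st['clock'])
snap('scene','s6');snap('top','t6')
a=cv2.resize(cv2.imread('pics/s6.png')[130:220,220:340],(400,300),interpolation=cv2.INTER_CUBIC);b=cv2.resize(cv2.imread('pics/t6.png')[150:225,240:340],(400,300),interpolation=cv2.INTER_CUBIC)
cv2.imwrite('pics/c6.png',np.hstack([a,b]))
E
```

```text
True tip hood [-0.02985034 -0.22184832  0.20244615] -2.1189936693612204 32.1917
```

View pics/c6.png

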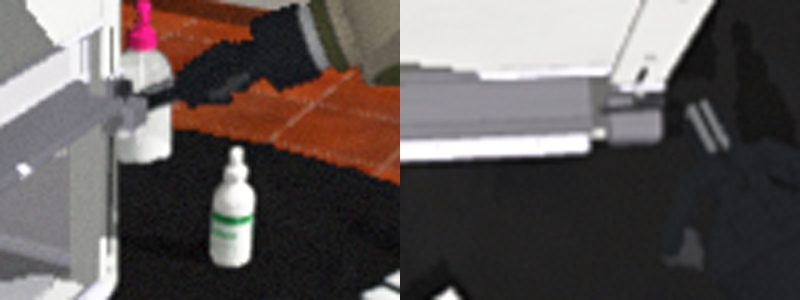

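The tip stopped near the expected home position. I'll press again to confirm a hard stop, then back off and look.

```bash
python3 - <<'E'
from h import *
hy=H[:,1]
for _ in range(2):
    y0=(H.T@(monitor.sense()['position']-O))[1]
    r=env.movel(W(-.03,y0+.006,.2025),.02,guard=12); st=monitor.sense(); print(r,H.T@(st['position']-O),st['contact_force']@hy)
env.movel(W(-.03,-.27,.2025),.08); env.movel(W(-.13,-.27,.23),.15)
env.movel(W(-.15,-.17,.16),.18,frame=quat(0,-1)); env.hold(.3)
g=snap('wrist','w7');snap('scene','s7');snap('top','t7');print(monitor.sense()['clock'])
m=proj(g,W(-.031,-.158,.2237));u,v=m.astype(int);print('crop',u-60,v-40)
cv2.imwrite('pics/w7z.png',cv2.resize(cv2.imread('pics/w7.png')[v-40:v+60,u-60:u+80],None,fx=5.5,fy=5.5,interpolation=cv2.INTER_CUBIC))
E
```

```text
True [-0.02981091 -0.22188646  0.2024084 ] -3.6117302354531695
True [-0.02977678 -0.2219509   0.20242066] -4.065312900655016
35.7333
crop 179 75
```

View pics/w7z.png

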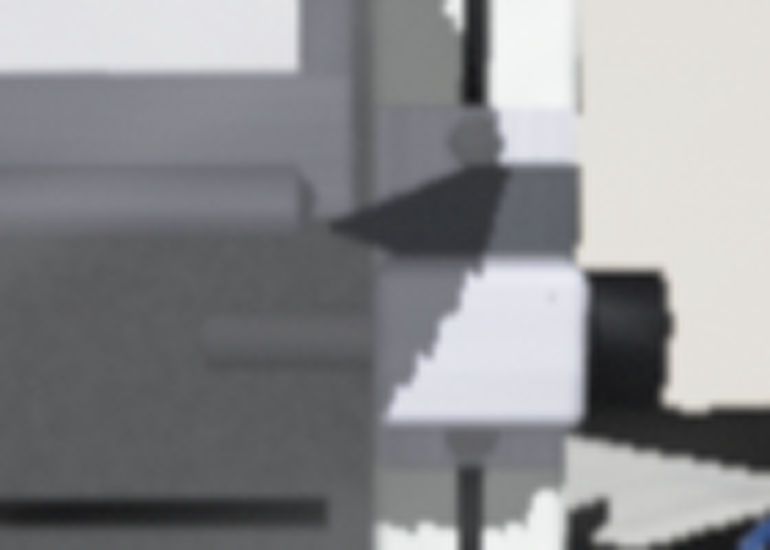

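The knob is flush against the block and the bolt tip (205,340) is well under the lip. I'll run quick checks on the numbers and the loose objects, then hand in.

```bash
python3 - <<'E'
from h import *
g=load('w7'); c=lambda x,y:(179+(x+.5)/5.5-.5,75+(y+.5)/5.5-.5)
print('mark',onx(g,*c(331,226),-.031),[onx(g,*c(250,y),-.042)[2].round(4) for y in(230,234,238)],'bolt tip',onx(g,*c(205,340),-.036))
a,b=cv2.imread('pics/top0.png'),cv2.imread('pics/top0.png');b=cv2.imread('pics/t7.png')
for n,(x,y) in dict(cup=(267,339),spray=(530,322),kit=(380,378)).items():
    x,y=int(x*.64),int(y*.64); T=a[y-16:y+16,x-18:x+18]; r=cv2.matchTemplate(b[y-26:y+26,x-28:x+28],T,cv2.TM_CCOEFF_NORMED); _,s,_,l=cv2.minMaxLoc(r); print(n,s,l[0]-10,l[1]-10)
job.hand_in()
E
```

```text
mark [-0.031      -0.15772432  0.22361639] [np.float64(0.2238), np.float64(0.2232), np.float64(0.2226)] bolt tip [-0.036      -0.13688988  0.20556848]
cup 0.9991798996925354 0 0
spray 0.9907639622688293 0 0
kit 0.8576703667640686 0 0
the job is handed in; nothing more can be done
```

I raised the window to the pointer with shut fingertips under its lip, then pushed the stop's knob home from the right, and handed the job in at about 36 s. There was no verdict.

- **Window height:** the last close picture puts the lip's underside at about 0.223 m and the pointer at 0.2236 m. They are level within about 0.5 mm, though the lip's lower edge could only be read to roughly that. I raised it in three slow pushes, looking after each and never going past the pointer.
- **Bolt:** it hit a hard stop and did not move on two further presses. The picture shows the knob against the block and the bolt tip at hood y ≈ -0.137 m, 17 mm under the lip.
- **Force readings:** the wrist showed about 2 to 4 N while pushing the window, with no guard stop during the lift itself. The knob push ended in the intended guard stop.
- **Loose objects:** the cup, bottle and carton show no movement in the top view. The carton's image match was weaker (0.86), most likely because the arm and lighting changed around it. I did not look closer.
- **Robot:** it was backed clear of everything when I handed in.

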